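Fit the reamer to the citrus press and hold it down

TASK

Take the orange reamer out of its wooden rest and fit it onto the citrus press: turn it until its four-winged stem meshes with the cross-shaped socket of the drive and it slides fully home; do not force it. Then press it down against the drive's spring, well past the point where the switch closes (5 mm of the 8 mm travel), and finish like that, with the reamer still in the gripper and still pressed down. Leave the juice cup, lemons, salt shaker and garlic where they are.

Things in the scene. Friction and masses are not known exactly. Their poses are not given: they have to be found in the camera images.
- reamer: Loose orange citrus reamer, 70 to 120 g, z up its axis. Origin: centre of the body's underside. Upright cylinder 36 mm wide from z = 0 to 36 mm (40 mm over thin soft-edged ribs that do not obstruct; grip here, any yaw), then a dome to the tip at z = 66 mm. Four white ribs lie in line with the stem's wings (+-x, +-y). Starts upright, stem in the rest's hole, any yaw.
- reamer_pilot (a point): End of the reamer's stem, 22 mm below its underside, on the axis; axes as the reamer's. The stem has four wings 5 mm wide, reaching 10 mm out along +-x and +-y and 14 mm down from the underside, and a round pilot pin 9 mm wide, 22 mm long, its last 4 mm coned. It fits the drive in four turns, 90 degrees apart.
- rest: Fixed wooden block 66 x 66 x 30 mm, origin at the centre of its underside on the worktop. A round upright hole 26 mm wide and 25 mm deep in its top holds the stem of the reamer with play; the underside of the reamer stands on its top at 30 mm. The reamer lifts straight out.
- press_base: Citrus press: fixed white round motor base, origin at the centre of its underside on the worktop, z up, 112 mm wide at the foot. On top a shallow clear tray, 124 mm across, its lip 80 mm above the worktop, with a spout 10 mm deep sticking out to 86 mm from the axis towards the base's -y side. The grey drive stands in the middle. A wall shelf hangs 0.55 m over the back of the worktop, from 0.58 m ahead of the robot: keep wrist and arm in front of it.
- drive_top (a point): Centre of the top of the grey drive coupling (42 mm wide), 92 mm above the worktop unpressed; turns and sinks with it, z up. Socket: two crossed slots 8 mm wide, 23 mm long, along this point's x and y, 24 mm deep. Unmeshed, the wings ride on top, reamer origin 14 mm above this point; home, the reamer's underside lies on it (origin here). Play about 1 mm, 8 degrees.
- drive (a joint): Turn of the drive coupling about the vertical, rad, counter-clockwise from above, 0 where its slots lie along the base's x and y. Turns stiffly (0.1 N m of friction), so it stays put while the reamer is turned lightly on it.
- plunger (a joint): How far the drive is pressed down, m: 0 up, 0.008 at the stop. Spring: 3.5 N to start it, about 7 N at the 5 mm where the switch closes, 9.1 N at the stop. It springs back when let go.
- cup: Small clear glass juice cup, 60 mm across, 55 mm high, mouth up, standing under the spout at about 90 mm from the press's axis; origin at the centre of its underside. Leave alone.
- lemon_a: Yellow lemon, 78 x 55 x 56 mm, lying on the right of the worktop; origin at its underside. Leave alone.
- lemon_b: Yellow lemon, 72 x 55 x 56 mm, lying on the right of the worktop; origin at its underside. Leave alone.
- salt: Salt shaker with grey cap, 44 mm wide, 90 mm high, on the left; origin at the centre of its underside. Leave alone.
- garlic: White garlic bulb, 60 mm wide, 59 mm high, on the left; origin at its underside. Leave alone.
Not all that is in view belongs to the job. Of the things like the rest, leave any that is black; of the rest the larger one is meant.

How it is judged:
By the outcome, as a careful person would: the job done as asked, in the order asked, and still so for the second after the job is handed in, while the arm keeps its last pose, push and grip.
It also fails if it takes over 40 s, if anything falls off the work surface, if the arm or the gripper's body presses on something with over 40 N, if the wrist force passes 120 N, or if a joint passes its speed limit or range.

ROBOT

A 6-joint arm with a two-finger parallel gripper is mounted at the origin on a cart in front of the work surface, level with it; the furniture and walls round the work are solid. World frame = base frame: x ahead of the robot, y to its left, z up, the work surface at z = 0. Lengths are in m, angles in rad, forces in N, time in s.
With the tool pointing down it reaches from about 0.35 to 0.975 m from the base axis. Payload 4.9 kg.
Tool frame: the origin (TCP) lies on the centre line of the jaws, within the pads' length; the fingertips stand 17 mm ahead of it and the grasp point (between the pads) lies 2 mm behind it; x points along the fingers, y is the direction in which the jaws open and shut, and the axes are right-handed (so a half turn about x gives the same grasp; the last joint's range is limited). The gripper opens to 85 mm and grips with 20 to 120 N. Pads are 22 mm wide; open, the fingers measure 114 mm over their backs; the gripper's body (76 mm by 85 mm) begins 54 mm behind the grasp point. The pads swing forward as they close: fully open they stand 13 mm farther back than shut.
Start: joints at [-1.294, 0.053, 1.613, -0, 1.476, -0.119], TCP at [0.241, -0.577, 0.248] pointing down, gripper open.
Joint ranges: [-3.01, 3.01], [-1.01, 2.22], [0.06, 2.58], [-1.02, 4.17], [0.09, 2.62], [-3.14, 3.14]. Speed limits (rad/s): [2.57, 2.57, 3.14, 3.14, 3.14, 3.14].

INTERFACE

Orientations are given as a unit quaternion [w, x, y, z].
In Python, from plant import status, viewer, manip gives the robot as it stands.
- The arm moves only by the tool drive_tool, never from a script. Its argument "plan" is a list of rows, each a list of 4 numbers: the shift along the tool's x, y, z in m, then the turn about the tool's x in units of 8 degrees (1.0 is 8 degrees). A call has 1 to 12 rows; each row is the pose to reach, as a shift and turn from the pose commanded when the call began, along the tool's axes at that moment; what a row does not reach only later rows make up. A row lasts 1/10 s, in which the tool goes at most 50 mm and 8.59 degrees, less where a joint would pass 70% of its speed; a pose out of reach is approached as far as the arm can. A call with a gripper value outside its range is refused whole. "fingers" is the finger opening in m, from 0 to 0.0854, set as the call begins (left out, the last holds). The fingers move at their own pace and stop on an object; the grip force is fixed at half the most. Time passes only in rows, so rows that repeat a pose let the fingers close. It gives the time, the measured TCP pose, the force and the opening at its end, in the units of the state.
- status.state(): the state, without advancing time (a new reading comes with each control period).
- viewer.grab_frame(name): name is "side" or "top"; returns the picture (400x640x3 uint8, blue, green, red); there is no depth.
- viewer.calibration(name): a dict with "vfov" (degrees; the focal length in pixels is half the picture's height over the tangent of half this angle, whatever the lens; pixels are square), "cx", "cy" (the principal point, pixels), "rvec" (rotation vector, rad) and "tvec" (3), from world to camera coordinates, as OpenCV has them. Camera axes: x right, y down, z forward; pixel columns grow to the right and rows downward; lengths in m; the calibration is good to about 2 mm. A picture is of the moment at which its call begins. calibration takes no time and is no camera call.
- manip.job_done(): hands the job in, once; it reports no verdict.
The state is a dict: "time": time; "joint_pos": joint angles; "joint_vel": joint speeds; "joint_efforts": joint torques, N m; "tool_pos": TCP position; "tool_rot": TCP orientation; "contact_force": force on the tool from outside, world axes, zero at the start; "ft_torque": the same for the moment, N m; "gripper_width": opening from 0.0 (shut) to 1.0 (fully open).
Only numpy, scipy, OpenCV 4.12 (cv2) and the standard library are available. Lean on these libraries where they do the work, as an engineer would, in place of code of your own. Each camera call takes 0.05 s, during which the arm holds its last target. There are 200 camera calls.

## Working session

There is one attempt and no reset: what is moved stays moved. The work goes in short steps, Python scripts to look and compute and a tool call to move; the robot and the scene stay as the last step left them, time stands still between calls to the robot, and variables do not carry over. Pictures are saved under pics/ and viewed, about 8 in all and at most 12, crops included, and the job is handed in when it is done.

Besides the shell and the picture viewer there is one more tool, called after "Emit:" in YAML: its name, and indented under it one key for each argument. drive_tool: Moves the arm, as the interface text tells. Its arguments: {"type":"object","properties":{"plan":{"type":"array","items":{"type":"array","items":{"type":"number"}}},"fingers":{"type":"number"}},"required":["plan"]}

```bash
mkdir -p pics; ls
cat > h.py <<'E'
import numpy as np, cv2
from plant import status, viewer, manip
def cal(n):
    c=viewer.calibration(n); f=200/np.tan(np.radians(c["vfov"])/2)
    K=np.array([[f,0,c["cx"]],[0,f,c["cy"]],[0,0,1]]); R=cv2.Rodrigues(np.array(c["rvec"],float))[0]
    return K,R,np.array(c["tvec"],float).ravel()
def ray(n,uv):
    K,R,t=cal(n); d=R.T@np.linalg.solve(K,[uv[0],uv[1],1.]); return -R.T@t,d/np.linalg.norm(d)
def onz(n,uv,z):
    o,d=ray(n,uv); return o+d*(z-o[2])/d[2]
def tri(a,b):
    o1,d1=ray("side",a); o2,d2=ray("top",b)
    s=np.linalg.lstsq(np.c_[d1,-d2],o2-o1,rcond=None)[0]; p,q=o1+s[0]*d1,o2+s[1]*d2
    return (p+q)/2,np.linalg.norm(p-q)
def proj(n,p):
    K,R,t=cal(n); q=K@(R@np.array(p)+t); return q[:2]/q[2]
E
python3 - <<'E'
from h import *
for n in("side","top"):
    cv2.imwrite(f"pics/{n}0.png",viewer.grab_frame(n)); K,R,t=cal(n); print(n,viewer.calibration(n),-R.T@t)
print(status.state())
E
```

```text
pics
side {'vfov': 55.46702064036469, 'cx': 321.0036711201703, 'cy': 199.9104215653201, 'rvec': array([ 1.28385306, -1.8384891 ,  1.20024409]), 'tvec': array([0.09202013, 0.26439785, 0.88872394])} [-0.60926221  0.35299306  0.61024555]
top {'vfov': 49.00906947040038, 'cx': 326.4815242355169, 'cy': 201.22491273852341, 'rvec': array([ 2.18635339, -2.12368935,  0.14528386]), 'tvec': array([-0.05362244,  0.39834551,  1.50301808])} [ 0.19978913 -0.03952239  1.54244616]
{'time': 0.1, 'joint_pos': array([-1.29400128e+00,  5.33038452e-02,  1.61416064e+00, -1.14534511e-05,
        1.47600127e+00, -1.18991657e-01]), 'joint_vel': array([-0.00086829, -0.00121986, -0.00326977, -0.00092022, -0.00077966,
        0.00010034]), 'joint_efforts': array([ 1.39667554e-04, -3.94906640e+01, -3.71363282e+01, -1.22014944e-04,
        3.92747606e-03, -1.84707631e-05]), 'tool_pos': array([ 0.24081423, -0.57616484,  0.24717551]), 'tool_rot': array([-0.13836064, -0.69324953, -0.13968037,  0.69336196]), 'contact_force': array([ 0.7699907 , -0.01592651,  0.158439  ]), 'ft_torque': array([0.04862964, 0.00146346, 0.00980102]), 'gripper_width': 0.996229655574697}
```

View pics/side0.png

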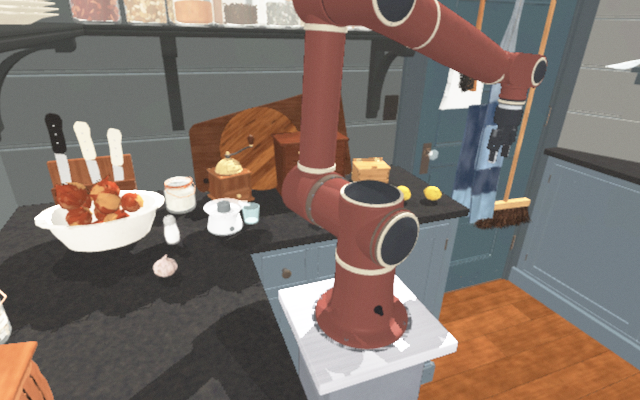

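View pics/top0.png

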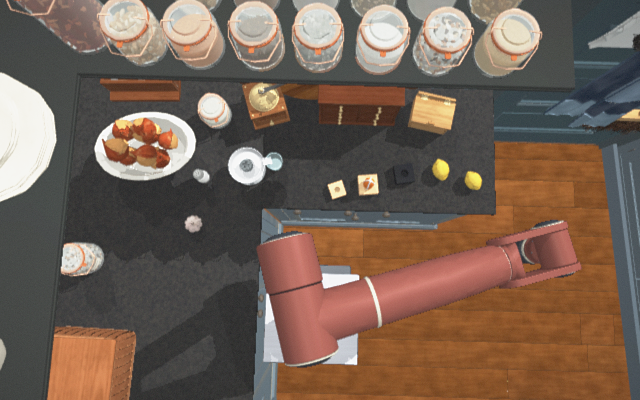

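The top view shows three blocks like the rest: a small pale one with a hole at (337,189), a larger wooden one holding the reamer at (368,184), and a black one at (403,174). The press is at (247,166) and the cup at (273,161). I take the one at (368,184): it's wooden, larger than the other wooden one, and holds the reamer. I'll confirm that in a crop.

Run:
```python
from h import *
a=cv2.imread("pics/top0.png")
c1=cv2.resize(a[160:210,320:420],None,fx=8,fy=8,interpolation=cv2.INTER_CUBIC)[:300]
c1=cv2.resize(a[165:202,322:422],None,fx=8,fy=8,interpolation=cv2.INTER_CUBIC)
c2=cv2.resize(a[144:190,222:294],None,fx=6.4,fy=6.4,interpolation=cv2.INTER_CUBIC)
o=np.zeros((600,800,3),np.uint8); o[:296]=c1; o[300:300+min(300,c2.shape[0]),:c2.shape[1]]=c2[:300]
cv2.imwrite("pics/crop1.png",o)
print(onz("top",(368,184),.06),onz("top",(247,166),.09),onz("top",(337,189),.03),onz("top",(403,174),.03), onz("top",(273,161),.05))
for p in ([.45,-.13,.07],): print(proj("side",p))
```

```text
[ 0.45900003 -0.18249542  0.06      ] [0.50317613 0.22936678 0.09      ] [ 0.44334367 -0.07747287  0.03      ] [ 0.50346388 -0.30763118  0.03      ] [0.53189471 0.14759396 0.05      ]
[336.63919997 201.08811799]
```

View pics/crop1.png

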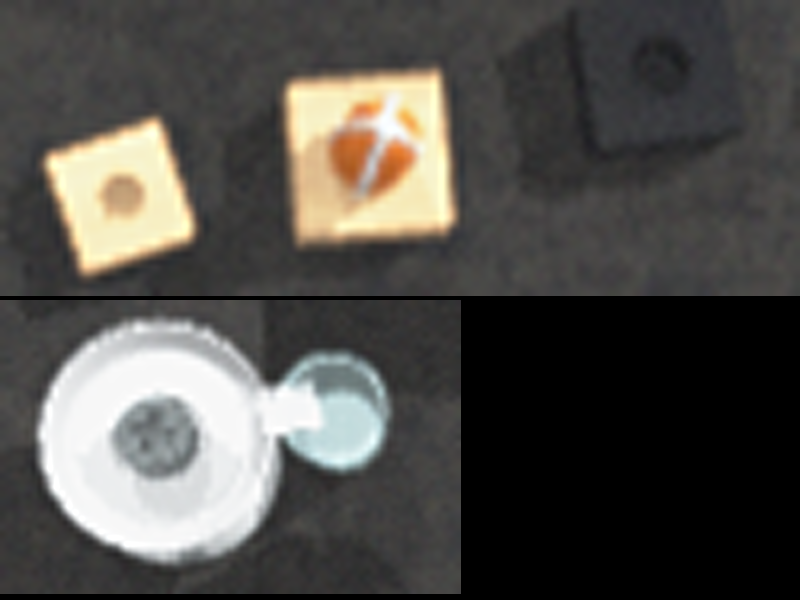

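The crop confirms it: the larger wooden block carries the orange reamer with white ribs; the smaller wooden one and the black one are empty. The drive is the grey disc in the tray. Next I'll measure.

```bash
cat >> h.py <<'E'
from scipy.spatial.transform import Rotation as Rot
def toolR():
    s=status.state(); q=s["tool_rot"]; return Rot.from_quat([q[1],q[2],q[3],q[0]]).as_matrix(),s["tool_pos"],s
def delta(p):
    R,t,_=toolR(); return R.T@(np.array(p)-t)
def blobs(im,box,f):
    x0,y0,x1,y1=box; h=cv2.cvtColor(im[y0:y1,x0:x1],cv2.COLOR_BGR2HSV).astype(int); m=f(h[...,0],h[...,1],h[...,2]).astype(np.uint8)
    n,l,s,c=cv2.connectedComponentsWithStats(m)
    i=1+np.argmax(s[1:,4]); return c[i]+[x0,y0],s[i],(l==i)
E
python3 - <<'E'
from h import *
t=cv2.imread("pics/top0.png"); s=cv2.imread("pics/side0.png")
# rest top face incl. reamer (everything bright within box)
c,st,m=blobs(t,(352,165,385,200),lambda h,S,V:(V>150))
cnt=max(cv2.findContours(m.astype(np.uint8),0,2)[0],key=cv2.contourArea); r=cv2.minAreaRect(cv2.convexHull(cnt))
print("rest",r[0]+np.array([352,165]),r[1],r[2],onz("top",r[0]+np.array([352,165]),.03))
box=cv2.boxPoints(r)+[352,165]; P=np.array([onz("top",b,.03)[:2] for b in box]); print("sides",[np.linalg.norm(P[i]-P[i-1]) for i in range(4)],P.mean(0))
c,st,m=blobs(t,(355,170,382,198),lambda h,S,V:(h<16)&(S>150)); print("orange",c,st,onz("top",c,.055))
# drive in both views
c1,st,m=blobs(t,(235,154,260,180),lambda h,S,V:(V<160)); print("drive top",c1,st,onz("top",c1,.092))
sd=cv2.resize(s[185:245,195:270],None,fx=8,fy=8,interpolation=cv2.INTER_CUBIC); cv2.imwrite("pics/side_press.png",sd)
c2,st,m=blobs(s,(205,196,240,216),lambda h,S,V:(V<170)&(V>60)&(S<60)); print("drive side",c2,st)
print("pred side",proj("side",onz("top",c1,.092)))
R,p,_=toolR(); print(R.round(3))
E
```

```text
rest [367.79655266 184.05862236] (20.34614372253418, 19.515687942504883) 85.2363510131836 [ 0.46401671 -0.18468067  0.03      ]
sides [np.float64(0.07202454646164022), np.float64(0.06856895611715594), np.float64(0.07208378839153526), np.float64(0.06815095629731859)] [ 0.46412753 -0.18468232]
orange [365.31578947 184.        ] [ 9 12  4  6 19] [ 0.45960047 -0.17374611  0.055     ]
drive top [246.41441441 165.26126126] [  5   6  13  12 111] [0.50523259 0.23109832 0.092     ]
drive side [223.58333333 206.96875   ] [13  6 12 10 96]
pred side [224.6680232 202.4760876]
[[-0.001  0.386 -0.923]
 [ 0.002 -0.923 -0.386]
 [-1.    -0.002 -0.   ]]
```

View pics/side_press.png

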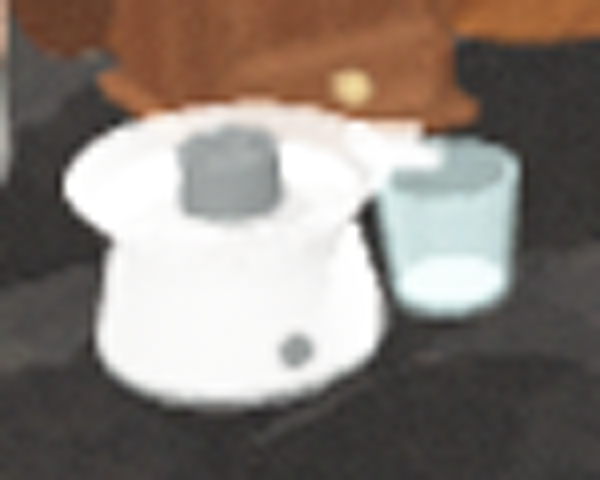

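The side crop shows the drive's top ellipse centred near (223.7,203.1), which agrees with the top view's ray at 92 mm to under a pixel. Next: the reamer axis from the ribs, a contrast stretch of the drive, and the approach move.

Run:
```python
from h import *
print("drive tri",tri((223.5,202.9),(246.4,165.3)))
tip=(369.4,180.2); print("tip",onz("top",tip,.096)); 
for e,z in(((367,189.5),.066),((363.6,181.5),.075),((374.3,182),.075),((370.4,176.8),.08)): print(onz("top",e,z)-onz("top",tip,.096))
print("to reamer, z .16:",delta([.463,-.184,.16]))
a=np.mean([viewer.grab_frame("top").astype(float) for _ in range(8)],0); b=np.mean([viewer.grab_frame("side").astype(float) for _ in range(2)],0)
def st(c,k): 
    g=cv2.resize(c.mean(2),None,fx=k,fy=k,interpolation=cv2.INTER_CUBIC); return np.clip((g-70)/(170-70)*255,0,255)
A=st(a[156:176,236:258],18);B=st(b[198:216,212:236],16); o=np.zeros((380,800)); o[:A.shape[0],:A.shape[1]]=A;o[:B.shape[0],400:400+B.shape[1]]=B
cv2.imwrite("pics/drive.png",o)
```

```text
drive tri (array([0.50588243, 0.23310635, 0.09023325]), np.float64(0.003290411319684017))
tip [ 0.46574323 -0.18350028  0.096     ]
[-0.02689603  0.00468095 -0.03      ]
[-0.00120386  0.01753221 -0.021     ]
[-0.00184737 -0.01882686 -0.021     ]
[ 0.01473705 -0.0047953  -0.016     ]
to reamer, z .16: [ 0.08776457 -0.27602457 -0.35618417][ WARN:0@16.659] global loadsave.cpp:1063 imwrite_ Unsupported depth image for selected encoder is fallbacked to CV_8U.
```

View pics/drive.png

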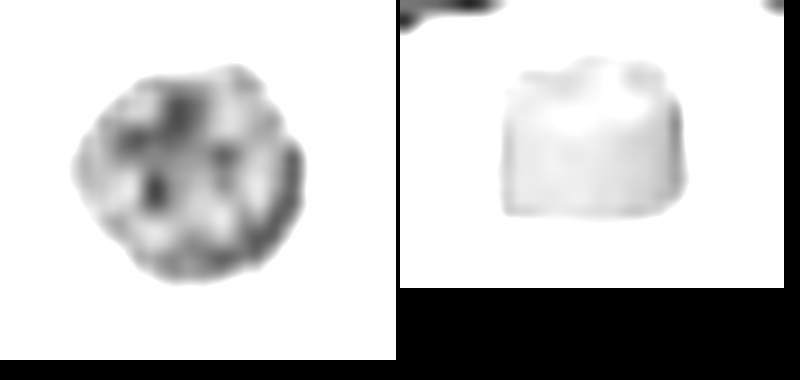

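Top crop: the darker slot arms cross near (176,150) in the crop, tilted about 13° clockwise. The blob's lower-right rim is the coupling wall, so its centroid is biased by about 1 px. I'll fit the tray lip circle for the axis and start the approach.

Emit:
drive_tool:
  plan:
    - [0, -0.03, -0.04, 0]
    - [0, -0.06, -0.08, 0]
    - [0, -0.09, -0.12, 0]
    - [0, -0.12, -0.16, 0]
    - [0, -0.15, -0.2, 0]
    - [0, -0.18, -0.24, 0]
    - [0, -0.21, -0.28, 0]
    - [0, -0.24, -0.32, 0]
    - [0.03, -0.276, -0.356, 0]
    - [0.06, -0.276, -0.356, 0]
    - [0.06, -0.276, -0.356, 0]
    - [0.06, -0.276, -0.356, 0]

```text
time: 1.8
tool_pos: [0.4627, -0.1848, 0.1883]
tool_rot: [-0.139, -0.693, -0.139, 0.694]
contact_force: [-0.0, 0.7, 0.9]
gripper_width: 1.002
```

Run:
```python
from h import *
from scipy.optimize import least_squares
t=cv2.imread("pics/top0.png"); x0,y0=222,140
h=cv2.cvtColor(cv2.resize(t[140:192,222:264],None,fx=8,fy=8,interpolation=cv2.INTER_CUBIC),cv2.COLOR_BGR2GRAY)
m=(h>135).astype(np.uint8); c=max(cv2.findContours(m,0,cv2.CHAIN_APPROX_NONE)[0],key=cv2.contourArea)[:,0]
px=(c+.5)/8-.5+[x0,y0]; P=np.array([onz("top",p,.08)[:2] for p in px])
ok=px[:,0]<262.5
f=lambda q:np.hypot(*(P[ok]-q[:2]).T)-q[2]
for _ in range(4):
    r=least_squares(f,[.505,.232,.062],loss="soft_l1",f_scale=.001); d=np.hypot(*(P-r.x[:2]).T)-r.x[2]; ok=(abs(d)<.003)&(px[:,0]<262.5)
print("tray",r.x,np.std(d[ok]),ok.sum())
for u in((176,150),(130,140),(225,158),(180,105),(155,195)): print(onz("top",((u[0]+.5)/18-.5+236,(u[1]+.5)/18-.5+156),.092))
s=toolR()[2]; print(s["tool_pos"],s["joint_pos"].round(2),s["time"],s["contact_force"],delta([.464,-.184,.055]))
cv2.imwrite("pics/side1.png",viewer.grab_frame("side"));cv2.imwrite("pics/top1.png",viewer.grab_frame("top"))
```

```text
tray [0.50917382 0.23452197 0.06316558] 0.0008246897570980874 579
[0.50992511 0.23508099 0.092     ]
[0.51157508 0.24377954 0.092     ]
[0.50867365 0.2258441  0.092     ]
[0.51853533 0.2347873  0.092     ]
[0.5012331  0.23854874 0.092     ]
[ 0.46269186 -0.18481295  0.18828142] [-0.53 -0.21  1.96 -0.    1.39  0.65] 1.8 [-0.00320193  0.73247339  0.87175419] [ 0.13327993 -0.00015008 -0.00165762]
```

View pics/side1.png

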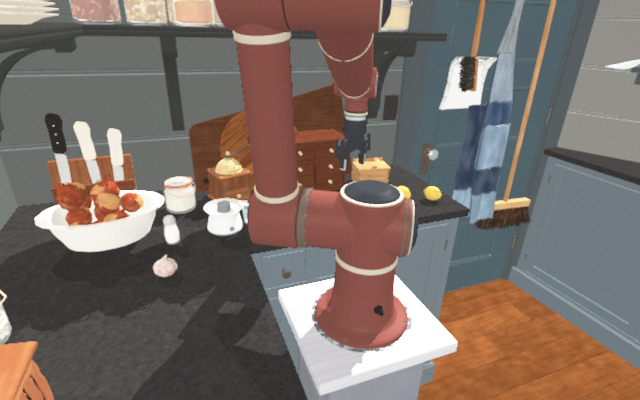

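The side view shows the gripper over the reamer; the rest itself, near (350,200), is hidden behind the shoulder, so its height has to be checked by contact. The tray circle fit (0.509,0.2345, r=63 mm) agrees with the slot crossing (0.510,0.235), and slot yaw is about −11°. I'll descend and do a centring grip.

Emit:
drive_tool:
  plan:
    - [0.04, 0, -0.002, 0]
    - [0.08, 0, -0.002, 0]
    - [0.1, 0, -0.002, 0]
    - [0.12, 0, -0.002, 0]
    - [0.137, 0, -0.002, 0]
    - [0.137, 0, -0.002, 0]
    - [0.137, 0, -0.002, 0]

```text
time: 2.6
tool_pos: [0.4657, -0.1854, 0.0529]
tool_rot: [0.139, 0.694, 0.138, -0.693]
contact_force: [-0.4, -0.1, 0.4]
gripper_width: 0.997
```

Emit:
drive_tool:
  plan:
    - [0, 0, 0, 0]
    - [0, 0, 0, 0]
    - [0, 0, 0, 0]
    - [0, 0, 0, 0]
    - [0, 0, 0, 0]
    - [0, 0, 0, 0]
    - [0, 0, 0, 0]
    - [0, 0, 0, 0]
  fingers: 0.02

```text
time: 3.4
tool_pos: [0.4656, -0.1844, 0.0524]
tool_rot: [0.139, 0.694, 0.139, -0.693]
contact_force: [-0.9, 0.4, 6.0]
gripper_width: 0.408
```

Gripped at 35 mm. Now open, turn 90° and re-grip to centre the other axis.

Emit:
drive_tool:
  plan:
    - [0, 0, 0, 0]
    - [0, 0, 0, 0]
    - [0, 0, 0, 0]
    - [0, 0, 0, -1]
    - [0, 0, 0, -2]
    - [0, 0, 0, -3]
    - [0, 0, 0, -4]
    - [0, 0, 0, -5]
    - [0, 0, 0, -6]
    - [0, 0, 0, -7]
    - [0, 0, 0, -8]
    - [0, 0, 0, -9]
  fingers: 0.06

```text
time: 4.6
tool_pos: [0.4646, -0.1838, 0.0509]
tool_rot: [0.521, 0.478, 0.522, -0.478]
contact_force: [0.2, -1.0, 0.1]
gripper_width: 0.701
```

Emit:
drive_tool:
  plan:
    - [0, 0, 0, -1]
    - [0, 0, 0, -2]
    - [0, 0, 0, -2.25]
    - [0, 0, 0, -2.25]
    - [0, 0, 0, -2.25]

```text
time: 5.1
tool_pos: [0.4647, -0.1839, 0.0511]
tool_rot: [0.588, 0.392, 0.589, -0.392]
contact_force: [0.3, -0.5, 0.0]
gripper_width: 0.701
```

Emit:
drive_tool:
  plan:
    - [0, 0, 0, 0]
    - [0, 0, 0, 0]
    - [0, 0, 0, 0]
    - [0, 0, 0, 0]
    - [0, 0, 0, 0]
    - [0, 0, 0, 0]
  fingers: 0.02

```text
time: 5.7
tool_pos: [0.4651, -0.1841, 0.0515]
tool_rot: [0.589, 0.392, 0.588, -0.392]
contact_force: [-0.4, 0.1, 1.3]
gripper_width: 0.403
```

Emit:
drive_tool:
  plan:
    - [-0.003, 0, 0, 0]
    - [-0.01, 0, 0, 0]
    - [-0.03, 0, 0, 0]
    - [-0.06, 0, 0, 0]
    - [-0.1, 0, 0, 0]
    - [-0.13, 0, 0, 0]
    - [-0.13, 0, 0, 0]
    - [-0.13, 0, 0, 0]

```text
time: 6.5
tool_pos: [0.4651, -0.1841, 0.182]
tool_rot: [0.589, 0.392, 0.588, -0.392]
contact_force: [-0.9, 0.2, -1.8]
gripper_width: 0.406
```

Run:
```python
from h import *
R,p,s=toolR(); print(R.round(3),p,s["joint_pos"].round(2),s["gripper_width"],s["contact_force"],s["ft_torque"],s["time"])
print(delta([.5095,.2347,.182]))
a=viewer.grab_frame("top"); b=viewer.grab_frame("side"); cv2.imwrite("pics/top2.png",a); cv2.imwrite("pics/side2.png",b)
u=proj("top",p).astype(int);v=proj("side",p).astype(int);print(u,v)
c=lambda i,w:cv2.resize(i[w[1]-35:w[1]+35,w[0]-35:w[0]+35],None,fx=5.6,fy=5.6,interpolation=cv2.INTER_CUBIC)
cv2.imwrite("pics/grip.png",np.hstack([c(a,u),c(b,v)]))
```

```text
[[ 0.001  0.923  0.386]
 [-0.001  0.386 -0.923]
 [-1.     0.001  0.001]] [ 0.46505477 -0.18406788  0.18200195] [-0.53 -0.2   1.97  0.    1.38 -0.92] 0.4058655083676914 [-0.9449264   0.21412374 -1.7693433 ] [-0.02916079  0.02612691 -0.02524227] 6.5
[-2.37363092e-04  2.02455976e-01 -3.69260666e-01]
[372 175] [351 166]
```

View pics/grip.png

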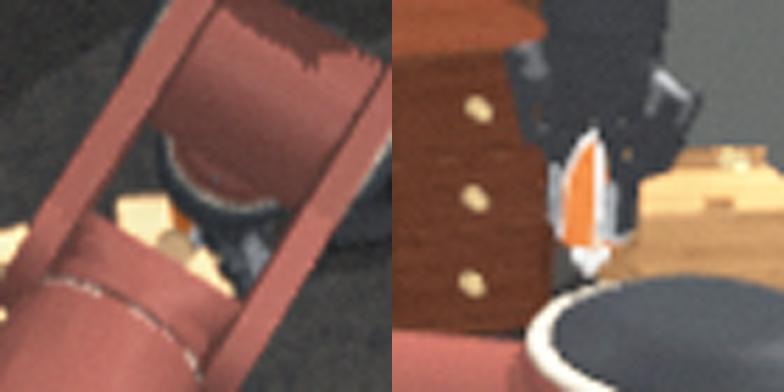

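The reamer hangs straight in the jaws: right panel, orange body at (590,190), stem below at (590,260). By the pick height, its underside is 21.5 mm below the TCP. Carry it over the press.

Emit:
drive_tool:
  plan:
    - [0, 0.02, -0.037, 0]
    - [0, 0.04, -0.074, 0]
    - [0, 0.06, -0.11, 0]
    - [0, 0.08, -0.147, 0]
    - [0, 0.1, -0.184, 0]
    - [0, 0.12, -0.22, 0]
    - [0, 0.14, -0.257, 0]
    - [0, 0.16, -0.294, 0]
    - [0, 0.18, -0.33, 0]
    - [0, 0.195, -0.358, 0]
    - [0, 0.2025, -0.369, 0]
    - [0, 0.2025, -0.369, 0]

```text
time: 7.8
tool_pos: [0.5086, 0.2353, 0.1794]
tool_rot: [0.588, 0.39, 0.59, -0.392]
contact_force: [-0.4, -0.5, -1.2]
gripper_width: 0.404
```

Emit:
drive_tool:
  plan:
    - [0, 0, 0, 0]
    - [0, 0, 0, 0]
    - [0, 0, 0, 0]

```text
time: 8.1
tool_pos: [0.5095, 0.2333, 0.1812]
tool_rot: [0.588, 0.392, 0.588, -0.393]
contact_force: [-0.6, 0.1, -1.0]
gripper_width: 0.403
```

Run:
```python
from h import *
R,p,s=toolR(); print(p,s["joint_pos"].round(2),s["gripper_width"],s["contact_force"],s["ft_torque"],s["time"])
print(delta([.5095,.2347,.152]))
a=viewer.grab_frame("top"); b=viewer.grab_frame("side"); cv2.imwrite("pics/top3.png",a); cv2.imwrite("pics/side3.png",b)
u=[246,166];v=[225,192]
print(proj("side",[.5095,.2347,.092]),proj("side",p-[0,0,.0435]),proj("side",p-[0,0,.0215]))
c=lambda i,w:cv2.resize(i[w[1]-32:w[1]+32,w[0]-25:w[0]+25],None,fx=8,fy=8,interpolation=cv2.INTER_CUBIC)
cv2.imwrite("pics/over.png",np.hstack([c(a,u),c(b,v)]))
```

```text
[0.50949149 0.23330832 0.18116474] [ 0.3  -0.05  1.83 -0.    1.36 -0.1 ] 0.40323977943248485 [-0.64549877  0.14554787 -1.02552696] [ 0.02695185 -0.04025782  0.02769849] 8.1
[ 0.02916429  0.00055155 -0.00128779]
[223.30558757 202.07498039] [222.58917605 188.70811264] [222.01363871 182.13999775]
```

View pics/over.png

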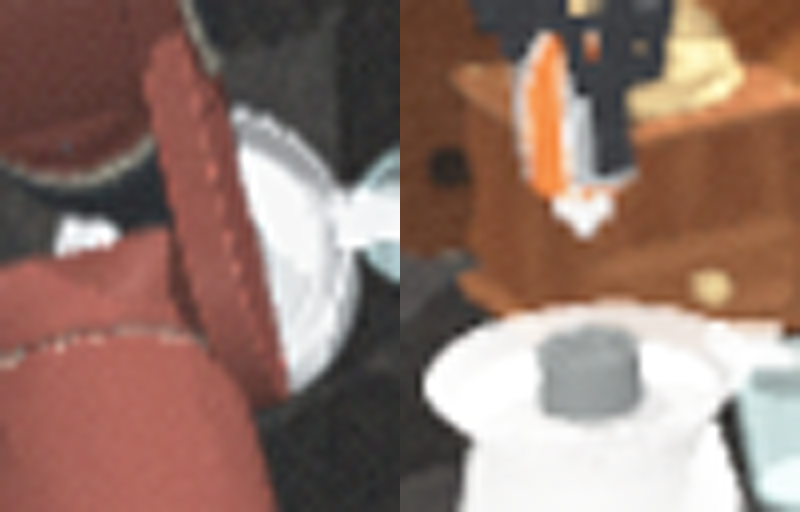

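Side panel: pilot tip at (222.9,189.7), 1 px from the prediction, and its offset to the drive centre (223.7,202) matches the aligned expectation to about 0.2 px. I'll lower to near contact, then go on in small steps.

Emit:
drive_tool:
  plan:
    - [0.02, 0, -0.001, 0.25]
    - [0.035, 0, -0.001, 0.5]
    - [0.041, 0, -0.001, 0.5]
    - [0.043, 0, -0.001, 0.5]
    - [0.043, 0, -0.001, 0.5]
    - [0.043, 0, -0.001, 0.5]

```text
time: 8.8
tool_pos: [0.5097, 0.2356, 0.1394]
tool_rot: [0.575, 0.413, 0.574, -0.412]
contact_force: [-0.5, 0.0, -1.8]
gripper_width: 0.405
```

Emit:
drive_tool:
  plan:
    - [0.002, 0, 0, 0]
    - [0.004, 0, 0, 0]
    - [0.006, 0, 0, 0]
    - [0.006, 0, 0, 0]
    - [0.006, 0, 0, 0]

```text
time: 9.3
tool_pos: [0.509, 0.2355, 0.1322]
tool_rot: [0.574, 0.412, 0.575, -0.412]
contact_force: [-0.3, 0.5, -0.4]
gripper_width: 0.407
```

The pilot is about 3 mm below the drive top with no load, so it has entered the hole.

Emit:
drive_tool:
  plan:
    - [0.001, 0, 0, 0]
    - [0.002, 0, 0, 0]
    - [0.003, 0, 0, 0]
    - [0.003, 0, 0, 0]
    - [0.003, 0, 0, 0]

```text
time: 9.8
tool_pos: [0.509, 0.2355, 0.1293]
tool_rot: [0.574, 0.412, 0.575, -0.412]
contact_force: [0.1, -0.3, -0.1]
gripper_width: 0.402
```

Emit:
drive_tool:
  plan:
    - [0.001, 0, 0, 0]
    - [0.002, 0, 0, 0]
    - [0.002, 0, 0, 0]
    - [0.002, 0, 0, 0]

```text
time: 10.2
tool_pos: [0.5091, 0.2355, 0.1274]
tool_rot: [0.575, 0.412, 0.574, -0.412]
contact_force: [-0.5, -0.9, -0.3]
gripper_width: 0.402
```

Emit:
drive_tool:
  plan:
    - [0.001, 0, 0, 0]
    - [0.002, 0, 0, 0]
    - [0.002, 0, 0, 0]
    - [0.002, 0, 0, 0]

```text
time: 10.6
tool_pos: [0.5093, 0.2356, 0.1257]
tool_rot: [0.575, 0.412, 0.574, -0.412]
contact_force: [0.0, 0.6, 2.9]
gripper_width: 0.403
```

Contact at about 3.5 N with the wings riding on top. Now turn lightly and watch the force.

Emit:
drive_tool:
  plan:
    - [0, 0, 0, 0.25]
    - [0, 0, 0, 0.5]
    - [0, 0, 0, 0.5]

```text
time: 10.9
tool_pos: [0.5094, 0.2357, 0.1257]
tool_rot: [0.56, 0.432, 0.56, -0.432]
contact_force: [-0.1, -0.1, 3.1]
gripper_width: 0.404
```

Emit:
drive_tool:
  plan:
    - [0, 0, 0, 0.25]
    - [0, 0, 0, 0.5]
    - [0, 0, 0, 0.5]

```text
time: 11.2
tool_pos: [0.5095, 0.2356, 0.1257]
tool_rot: [0.545, 0.451, 0.544, -0.451]
contact_force: [0.7, 0.7, 3.2]
gripper_width: 0.398
```

Emit:
drive_tool:
  plan:
    - [0, 0, 0, 0.25]
    - [0, 0, 0, 0.5]
    - [0, 0, 0, 0.5]

```text
time: 11.5
tool_pos: [0.5094, 0.2356, 0.1257]
tool_rot: [0.529, 0.47, 0.528, -0.469]
contact_force: [1.2, 1.0, 2.5]
gripper_width: 0.401
```

Emit:
drive_tool:
  plan:
    - [0, 0, 0, -1]
    - [0, 0, 0, -2]
    - [0, 0, 0, -2]

```text
time: 11.8
tool_pos: [0.509, 0.2356, 0.1251]
tool_rot: [0.589, 0.392, 0.589, -0.392]
contact_force: [1.5, 1.6, -0.3]
gripper_width: 0.403
```

Emit:
drive_tool:
  plan:
    - [0, 0, 0, -0.25]
    - [0, 0, 0, -0.5]
    - [0, 0, 0, -0.5]

```text
time: 12.1
tool_pos: [0.5086, 0.2355, 0.1245]
tool_rot: [0.601, 0.372, 0.602, -0.372]
contact_force: [1.2, 1.0, -1.6]
gripper_width: 0.405
```

Emit:
drive_tool:
  plan:
    - [0, 0, 0, -0.25]
    - [0, 0, 0, -0.5]
    - [0, 0, 0, -0.5]

```text
time: 12.4
tool_pos: [0.5085, 0.2358, 0.1245]
tool_rot: [0.614, 0.351, 0.615, -0.351]
contact_force: [0.1, 3.9, -2.6]
gripper_width: 0.406
```

Emit:
drive_tool:
  plan:
    - [0, 0, 0, -0.25]
    - [0, 0, 0, -0.5]
    - [0, 0, 0, -0.5]

```text
time: 12.7
tool_pos: [0.5088, 0.236, 0.1246]
tool_rot: [0.626, 0.329, 0.626, -0.329]
contact_force: [1.0, 3.5, -3.1]
gripper_width: 0.4
```

The force vanished around −4…−8°, and further turning gives side load, so the wings have dropped in and are against the slot walls. Back off a little and lower.

Emit:
drive_tool:
  plan:
    - [0, 0, 0, 0.4]
    - [0.001, 0, 0, 0.4]
    - [0.002, 0, 0, 0.4]
    - [0.002, 0, 0, 0.4]

```text
time: 13.1
tool_pos: [0.5092, 0.2357, 0.1236]
tool_rot: [0.617, 0.346, 0.617, -0.345]
contact_force: [0.7, 4.2, 0.2]
gripper_width: 0.404
```

Run:
```python
from h import *
R,p,s=toolR(); print(p,s["contact_force"],s["ft_torque"],R[:2,1])
```

```text
[0.50924424 0.23572839 0.12355773] [0.70615346 4.2276252  0.20179241] [ 0.66180965 -0.0549174  -0.01501032] [0.85280362 0.52223127]
```

Emit:
drive_tool:
  plan:
    - [0, 0.0004, -0.0007, 0]
    - [0.001, 0.0004, -0.0007, 0]
    - [0.002, 0.0004, -0.0007, 0]
    - [0.002, 0.0004, -0.0007, 0]

```text
time: 13.5
tool_pos: [0.509, 0.2361, 0.121]
tool_rot: [0.617, 0.345, 0.617, -0.346]
contact_force: [1.9, 1.8, -1.4]
gripper_width: 0.399
```

Emit:
drive_tool:
  plan:
    - [0.001, 0, 0, 0]
    - [0.002, 0, 0, 0]
    - [0.002, 0, 0, 0]

```text
time: 13.8
tool_pos: [0.5089, 0.2362, 0.119]
tool_rot: [0.617, 0.345, 0.617, -0.346]
contact_force: [-1.1, 2.0, -1.9]
gripper_width: 0.402
```

Emit:
drive_tool:
  plan:
    - [0.001, 0.0002, -0.0003, 0]
    - [0.002, 0.0002, -0.0003, 0]
    - [0.003, 0.0002, -0.0003, 0]
    - [0.004, 0.0002, -0.0003, 0]
    - [0.004, 0.0002, -0.0003, 0]

```text
time: 14.3
tool_pos: [0.5088, 0.2365, 0.115]
tool_rot: [0.617, 0.345, 0.617, -0.346]
contact_force: [0.5, -0.4, -1.3]
gripper_width: 0.404
```

Emit:
drive_tool:
  plan:
    - [0.001, 0, 0, 0]
    - [0.002, 0, 0, 0]
    - [0.002, 0, 0, 0]
    - [0.002, 0, 0, 0]

```text
time: 14.7
tool_pos: [0.5092, 0.2367, 0.1135]
tool_rot: [0.617, 0.346, 0.617, -0.346]
contact_force: [-0.9, -0.7, 1.3]
gripper_width: 0.404
```

Home contact is at TCP 0.1135, exactly as predicted. Now press.

Emit:
drive_tool:
  plan:
    - [0.001, 0, 0, 0]
    - [0.002, 0, 0, 0]
    - [0.003, 0, 0, 0]
    - [0.003, 0, 0, 0]
    - [0.003, 0, 0, 0]

```text
time: 15.2
tool_pos: [0.5092, 0.2367, 0.1106]
tool_rot: [0.617, 0.346, 0.617, -0.346]
contact_force: [-1.1, -0.6, 3.5]
gripper_width: 0.403
```

Emit:
drive_tool:
  plan:
    - [0.001, 0, 0, 0]
    - [0.002, 0, 0, 0]
    - [0.003, 0, 0, 0]
    - [0.004, 0, 0, 0]
    - [0.004, 0, 0, 0]

```text
time: 15.7
tool_pos: [0.5092, 0.2367, 0.1067]
tool_rot: [0.617, 0.346, 0.617, -0.346]
contact_force: [-2.6, -1.1, 6.9]
gripper_width: 0.405
```

Emit:
drive_tool:
  plan:
    - [0.0005, 0, 0, 0]
    - [0.001, 0, 0, 0]
    - [0.001, 0, 0, 0]
    - [0.001, 0, 0, 0]

```text
time: 16.1
tool_pos: [0.5092, 0.2367, 0.1059]
tool_rot: [0.617, 0.346, 0.617, -0.346]
contact_force: [-3.3, -1.1, 5.9]
gripper_width: 0.404
```

Emit:
drive_tool:
  plan:
    - [0.0005, 0, 0, 0]
    - [0.0005, 0, 0, 0]
    - [0.0005, 0, 0, 0]

```text
time: 16.4
tool_pos: [0.5092, 0.2367, 0.1055]
tool_rot: [0.617, 0.346, 0.617, -0.346]
contact_force: [-3.0, 0.2, 6.8]
gripper_width: 0.404
```

Run:
```python
from h import *
R,p,s=toolR(); print(p,s["contact_force"],s["ft_torque"],s["gripper_width"],s["time"])
b=viewer.grab_frame("side"); cv2.imwrite("pics/side4.png",b)
cv2.imwrite("pics/end.png",cv2.resize(b[165:250,190:290],None,fx=7,fy=7,interpolation=cv2.INTER_CUBIC))
```

```text
[0.50923277 0.23667523 0.10545603] [-3.02842203  0.24730493  6.76681034] [-0.23035868  0.5830414   0.00664865] 0.4041414561161904 16.4
```

View pics/end.png

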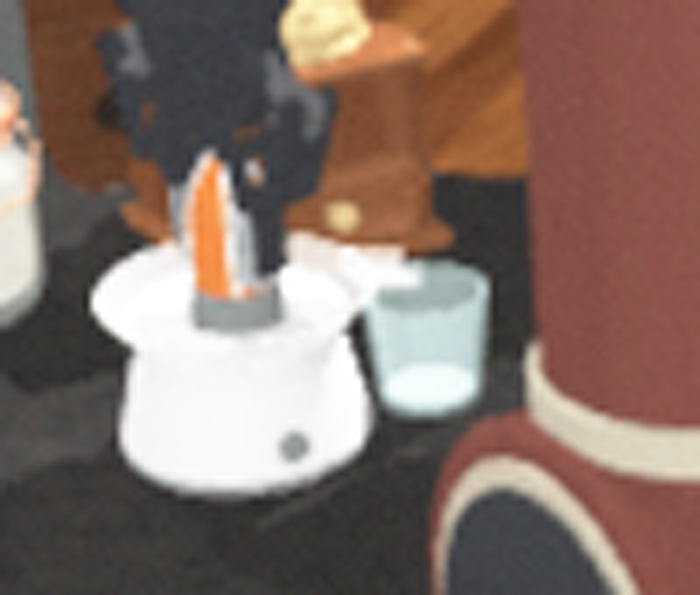

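The reamer sits flush on the sunken drive, with the cup undisturbed. The force reading is noisy (about 8 N after tare), so I'll edge to the stop to be certain of the travel.

Emit:
drive_tool:
  plan:
    - [0.0005, 0, 0, 0]
    - [0.0005, 0, 0, 0]
    - [0.0005, 0, 0, 0]

```text
time: 16.75
tool_pos: [0.5093, 0.2367, 0.1054]
tool_rot: [0.617, 0.346, 0.617, -0.346]
contact_force: [-4.8, -1.7, 9.4]
gripper_width: 0.405
```

Emit:
drive_tool:
  plan:
    - [0.0005, 0, 0, 0]
    - [0.0005, 0, 0, 0]
    - [0.0005, 0, 0, 0]

```text
time: 17.05
tool_pos: [0.5093, 0.2367, 0.1054]
tool_rot: [0.617, 0.346, 0.617, -0.346]
contact_force: [-5.3, -1.4, 11.5]
gripper_width: 0.401
```

Emit:
drive_tool:
  plan:
    - [0.0005, 0, 0, 0]
    - [0.0005, 0, 0, 0]
    - [0.0005, 0, 0, 0]

```text
time: 17.35
tool_pos: [0.5093, 0.2367, 0.1054]
tool_rot: [0.617, 0.345, 0.617, -0.346]
contact_force: [-7.7, -3.3, 15.0]
gripper_width: 0.402
```

It's hard against the stop: TCP fixed at 0.1054, 8.1 mm below home, with the force rising. I'll ease off 1.2 mm so it holds pressed without forcing, then hand in.

Emit:
drive_tool:
  plan:
    - [-0.0012, 0, 0, 0]
    - [-0.0012, 0, 0, 0]
    - [-0.0012, 0, 0, 0]
    - [-0.0012, 0, 0, 0]

```text
time: 17.75
tool_pos: [0.5093, 0.2367, 0.1055]
tool_rot: [0.617, 0.346, 0.617, -0.346]
contact_force: [-4.1, -1.5, 8.4]
gripper_width: 0.403
```

Run:
```python
from h import *
R,p,s=toolR(); print(p,s["contact_force"],s["gripper_width"],s["time"])
if p[2]<.107: print(manip.job_done())
```

```text
[0.50926037 0.23671831 0.10546512] [-4.13891331 -1.46365763  8.36492298] 0.4033936140790529 17.75
the job is handed in; nothing more can be done
None
```

The reamer is fitted on the press, fully home, and held pressed down in the gripper; I handed the job in at 17.75 s. No verdict comes back, so what follows rests on my own readings.

**What I did:** I took the reamer from the larger wooden rest, gripping it twice at right angles to centre it. I lowered it onto the drive and turned it lightly under about 4 N until the wings dropped into the slots. Then I pressed it to the plunger's stop and eased off slightly so it was not being forced.

**Last checks:**
- **Fit:** home contact came at a tool height of 0.1135 m, as predicted. The last side picture shows the reamer's underside flush on the drive.
- **Press:** the tool finished about 8 mm lower, at 0.1055 m. That is well past the 5 mm switch point. The vertical force was about 8.4 N, or roughly 9.5 N allowing for the sensor's offset.
- **Grip:** the opening stayed at about 34–35 mm, so the reamer did not slip out.

**What disagreed or could not be checked:**
- **Rest height:** the robot's shoulder hid the rest from the side camera, so I used the 30 mm from the text. The reamer's contact heights at the drive agreed with it.
- **Drive turn:** the drive was probably turned a few degrees after the wings meshed, before I noticed the side load and backed off.
- **Side force:** about 4 N of side force remained at the end, and the force readings were noisy by around 1 N.
- **Other objects:** the cup looks undisturbed in the last picture. I did not re-check the lemons, salt or garlic.

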